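# Make up the water and soil sampling kits

## Robot

A 6-joint arm with a two-finger parallel gripper is mounted at the origin on the work surface. World frame = base frame: x ahead of the robot, y to its left, z up, the work surface at z = 0. Lengths are in m, angles in rad, forces in N, time in s.
With the tool pointing down it reaches from about 0.225 to 0.875 m from the base axis. Payload 3.4 kg.
Tool frame: the origin (TCP) lies at the very end of the fingers, on their centre line; the grasp point (between the pads) lies r.pinch_z behind it (r.pinch_z is the distance from the TCP to the grasp point, in m); z points along the fingers, y is the direction in which the jaws open and shut (so a half turn about z gives the same grasp; the last joint's range is limited). The gripper opens to 85 mm and grips with 20 to 120 N. Pads are 22 mm wide; open, the fingers measure 114 mm over their backs; the gripper's body (76 mm by 85 mm) begins 54 mm behind the grasp point. The pads swing forward as they close: fully open they stand 13 mm farther back than shut.
Start: joints at [-1.298, 0.276, 1.505, -0, 1.361, -0.121], TCP at [0.221, -0.531, 0.231] pointing down, gripper open.
Joint ranges: [-2.89, 2.89], [-0.75, 2.08], [0.22, 2.7], [-1.18, 4.32], [0.11, 2.71], [-2.7, 2.7]. Speed limits (rad/s): [2.57, 2.57, 3.14, 3.14, 3.14, 3.14].

## Interface

Orientations are given as a 3x3 rotation matrix whose columns are the frame's x, y, z axes.
In Python, from bench import r gives the robot as it stands.
- The arm moves only by the tool move_arm, never from a script. Its argument "deltas" is a list of rows, each a list of 3 entries, a list of its own where there are three numbers: the opening in per cent of the stroke, from 0 (shut) to 100 (fully open), then the shift along the world's x, y, z in m, then the turn about the world's z in degrees. A call has 1 to 8 rows; each row is the pose to reach, as a shift and turn from the pose commanded when the call began; what a row does not reach only later rows make up. A row lasts 1/8 s, in which the tool goes at most 62.5 mm and 10.7 degrees, less where a joint would pass 70% of its speed; a pose out of reach is approached as far as the arm can. A call with a gripper value outside its range is refused whole. The fingers move at their own pace and stop on an object; the grip force is fixed at half the most. Time passes only in rows, so rows that repeat a pose let the fingers close. It gives the time, the measured TCP pose, the force and the opening at its end, in the units of the state.
- r.get_obs(): the state, without advancing time (a new reading comes with each control period).
- r.grab_frame(name): name is "side" or "top"; returns a dict with "image" (420x560x3 uint8, blue, green, red), "vertical_fov" (degrees; the focal length in pixels is half the picture's height over the tangent of half this angle, whatever the lens; pixels are square), "cx", "cy" (the principal point, pixels), "dist" ([k1, k2, p1, p2, k3] as OpenCV has them; the pictures are not rectified), "rvec" (rotation vector, rad) and "tvec" (3), from world to camera coordinates, as OpenCV has them. Camera axes: x right, y down, z forward; pixel columns grow to the right and rows downward; lengths in m; the calibration is good to about 2 mm. A picture is of the moment at which its call begins. There is no depth.
- r.finish_job(): hands the job in, once; it reports no verdict.
The state is a dict: "time_s": time; "joint_pos": joint angles; "joint_velocities": joint speeds; "joint_efforts": joint torques, N m; "tcp_pos": TCP position; "tcp_rot": TCP orientation; "contact_force": force on the tool from outside, world axes, zero at the start; "torque": the same for the moment, N m; "opening": finger opening in m.
Only numpy, scipy, OpenCV 4.12 (cv2) and the standard library are available. Lean on these libraries where they do the work, as an engineer would, in place of code of your own. Each camera call takes 0.05 s, during which the arm holds its last target. There are 200 camera calls.

## Task

Make up the two field sampling kits for tomorrow's site visit: in the case with three wells (the water kit) stand the round bottle, the square bottle and the amber vial, and in the case with two wells (the soil kit) stand the wide glass jar and the steel coring ring with its handle up. Each thing goes upright, right down on the bottom of the well cut to its shape and size; lower the two glass pieces in gently rather than dropping them. Knock nothing over, and leave the beaker, the wash bottle and the test-tube rack alone.

Things in the scene. Friction and masses are not known exactly. Their poses are not given: they have to be found in the camera images.
- round_bottle: Stands upright on the bench; origin at the centre of its underside, z up. Round bottle of milky-white plastic, about 90 g: plain cylinder 58 mm in diameter up to a height of 86 mm, then a sloping shoulder, neck and a white screw cap 34 mm in diameter at heights 104 to 124 mm (its top). Its well is the round 74 mm one in the water case.
- square_bottle: Stands upright on the bench; origin at the centre of its underside, z up. Square bottle of milky-white plastic, about 80 g: body 48 x 48 mm up to a height of 82 mm, sides facing along its x and y axes, then a round shoulder and a white screw cap 29 mm in diameter at heights 94 to 114 mm (its top). Its well is the square one in the water case: turn its sides parallel to the well's, any way round.
- vial: Stands upright on the bench; origin at the centre of its underside, z up. Small slim vial of amber glass, about 50 g: 28 mm in diameter up to a height of 70 mm, white screw cap 25 mm in diameter at heights 78 to 95 mm (its top). Its well is the small round one in the water case.
- soil_jar: Stands upright on the bench; origin at the centre of its underside, z up. Wide squat jar of clear glass with a flat white lid, about 180 g: straight-sided, 68 mm in diameter from bottom to top, lid at heights 66 to 84 mm (its top). Its well is the larger one in the soil case.
- core_ring: Stands upright on the bench; origin at the centre of its underside, z up. Steel coring ring for soil with its driving handle, about 320 g: ring 51 mm in diameter up to a height of 50 mm, dark collar 54 mm in diameter at heights 50 to 62 mm, then a round handle shank 24 mm in diameter at heights 62 to 110 mm (its top). Its well is the smaller one in the soil case.
- water_case: Long, shallow, lidless aluminium case, fixed, filled with grey foam: 240 x 106 mm, foam top at height 40 mm. Origin at the centre of its underside, x along its row of three wells, all on y = 0: round 74 mm wide at x = -69 mm; square 64 x 64 mm, sides along x and y, at x = +12 mm; round 44 mm wide at x = +78 mm. Each 34 mm deep, bottom 6 mm above the bench. Black handle on the -y side.
- soil_case: Shorter, shallow, lidless aluminium case, fixed, filled with grey foam: 196 x 116 mm, foam top at height 40 mm. Origin at the centre of its underside, x along its row of two round wells, both on y = 0: 84 mm wide at x = -39 mm; 68 mm wide at x = +49 mm. Each 34 mm deep, bottom 6 mm above the bench. Black handle on the -y side.
- beaker: Bystander: empty glass beaker, 74 mm in diameter and 92 mm high, loose on the bench beyond the stock. Origin at the centre of its underside.
- wash_bottle: Bystander: white plastic wash bottle with a red cap and bent red spout, 58 mm in diameter, 121 mm high to the cap's top and 157 mm with the thin spout, loose on the bench. Origin at the centre of its underside; the spout points along x.
- tube_rack: Bystander: white test-tube rack with capped glass tubes, 60 x 200 mm, 124 mm high, loose on the bench. Origin at the centre of its underside; long along y.
Not all that is in view belongs to the job. What is shaped like the round_bottle but pink or turquoise is not meant.

How it is judged:
At the end, for the whole second after the job is handed in: Round bottle, square bottle and vial in the matching wells of the three-well case, jar in the larger and coring ring in the smaller well of the other: each within 13 mm of its well's centre along and across, underside at most 12 mm above the bench, upright within 0.12 rad, released, at rest (x of round_bottle in the frame of water_case between -0.082 and -0.056 m and y of round_bottle in the frame of water_case between -0.013 and 0.013 m and z of each of round_bottle, square_bottle, vial in the frame of water_case below 0.012 m and angle between each of round_bottle, square_bottle, vial, soil_jar, core_ring's own z axis and vertical below 0.12 rad and linear speed of each of round_bottle, square_bottle, vial, soil_jar, core_ring below 0.02 m/s and angular speed of each of round_bottle, square_bottle, vial, soil_jar, core_ring below 0.2 rad/s and x of square_bottle in the frame of water_case between -0.001 and 0.025 m and y of square_bottle in the frame of water_case between -0.013 and 0.013 m and x of vial in the frame of water_case between 0.065 and 0.091 m and y of vial in the frame of water_case between -0.013 and 0.013 m and x of soil_jar in the frame of soil_case between -0.052 and -0.026 m and y of soil_jar in the frame of soil_case between -0.013 and 0.013 m and z of each of soil_jar, core_ring in the frame of soil_case below 0.012 m and x of core_ring in the frame of soil_case between 0.036 and 0.062 m and y of core_ring in the frame of soil_case between -0.013 and 0.013 m); the robot touches nothing.
It fails at once if a bottle, the vial, the jar or the coring ring is knocked over (angle between any of round_bottle, square_bottle, vial, soil_jar, core_ring's own z axis and vertical above 0.9 rad).
It fails at once if the beaker, the wash bottle or the test-tube rack is disturbed (shifted more than 25 mm or tipped) (distance of any of beaker, wash_bottle, tube_rack from where it was at the start of the episode above 0.025 m or angle between any of beaker, wash_bottle, tube_rack's own z axis and vertical above 0.3 rad).
It fails at once if the glass jar is dropped or banged down into a case (contact force between soil_jar and water_case above 45 N or contact force between soil_jar and soil_case above 45 N).
It fails at once if the glass vial is dropped or banged down into a case (contact force between vial and water_case above 30 N or contact force between vial and soil_case above 30 N).
It also fails if it takes over 134 s, if anything falls off the work surface, if the arm or the gripper's body presses on something with over 40 N, if the wrist force passes 120 N, or if a joint passes its speed limit or range.

## Working session

There is one attempt and no reset: what is moved stays moved. The work goes in short steps, Python scripts to look and compute and a tool call to move; the robot and the scene stay as the last step left them, time stands still between calls to the robot, and variables do not carry over. Pictures are saved under pics/ and viewed, about 12 in all and at most 16, crops included, and the job is handed in when it is done.

Besides the shell and the picture viewer there is one more tool, called after "Emit:" as name(argument=value, ...), one argument or row to a line, values as JSON. move_arm: Moves the arm, as the interface text tells. Its arguments: {"type":"object","properties":{"deltas":{"type":"array"}},"required":["deltas"]}

```bash
mkdir -p pics; ls; cat > h.py <<'E'
import numpy as np, cv2
from bench import r
def grab(n,save=None):
    f=r.grab_frame(n); h=f["image"].shape[0]
    fl=h/2/np.tan(np.radians(f["vertical_fov"])/2)
    f["K"]=np.array([[fl,0,f["cx"]],[0,fl,f["cy"]],[0,0,1.]]); f["D"]=np.array(f["dist"],float)
    f["R"]=cv2.Rodrigues(np.array(f["rvec"],float))[0]; f["t"]=np.array(f["tvec"],float).ravel()
    if save: cv2.imwrite(f"pics/{save}.png",f["image"])
    return f
def ray(f,px):
    p=cv2.undistortPoints(np.array(px,float).reshape(-1,1,2),f["K"],f["D"]).reshape(-1,2)
    d=np.c_[p,np.ones(len(p))]@f["R"]; return -f["R"].T@f["t"],d
def onz(f,px,z):
    c,d=ray(f,px); return c+d*((z-c[2])/d[:,2])[:,None]
def proj(f,P):
    return cv2.projectPoints(np.array(P,float).reshape(-1,1,3),np.array(f["rvec"],float),f["t"],f["K"],f["D"])[0].reshape(-1,2)
E
python3 - <<'E'
from h import *
for n in("top","side"):
    f=grab(n,n+"0"); print(n,-f["R"].T@f["t"],f["R"][2],f["K"][0,0],f["dist"])
    cv2.imwrite(f"pics/{n}0b.png",cv2.resize(f["image"],(800,600)))
print(r.pinch_z,r.get_obs())
E
```

```text
pics
top [ 0.43930931 -0.01296329  0.85756555] [ 0.22002955 -0.00694014 -0.97546852] 440.25635336736343 [-0.04547444  0.          0.          0.          0.        ]
side [0.51414988 0.63738357 0.5638516 ] [ 0.13808961 -0.76023374 -0.63480384] 405.1894272020407 [0.03139883 0.         0.         0.         0.        ]
0.0187 {'time_s': 0.1, 'joint_pos': array([-1.29799694e+00,  2.76504711e-01,  1.50601869e+00,  8.89278885e-06,
        1.36068741e+00, -1.20999750e-01]), 'joint_velocities': array([ 0.00092425, -0.00159462, -0.00417317, -0.00065791, -0.00176144,
        0.00113665]), 'joint_efforts': array([ 9.53088420e-04, -4.17701375e+01, -2.46404761e+01, -3.54746344e-04,
        5.82605877e-03,  1.56969247e-05]), 'tcp_pos': array([ 0.22049668, -0.53052931,  0.23053678]), 'tcp_rot': array([[ 9.23458760e-01,  3.83697453e-01, -4.27600858e-04],
       [ 3.83697637e-01, -9.23457464e-01,  1.56065827e-03],
       [ 2.03949400e-04, -1.60527299e-03, -9.99998691e-01]]), 'contact_force': array([ 0.08333789, -0.41306609,  0.29581003]), 'torque': array([-0.02342914,  0.02080277,  0.02025997]), 'opening': 0.08536739804569445}
```

View pics/top0b.png

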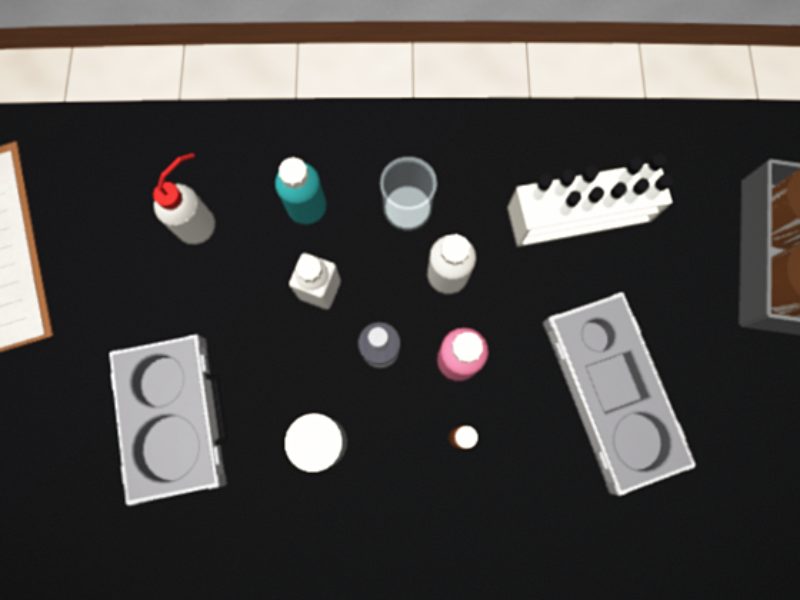

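View pics/side0b.png

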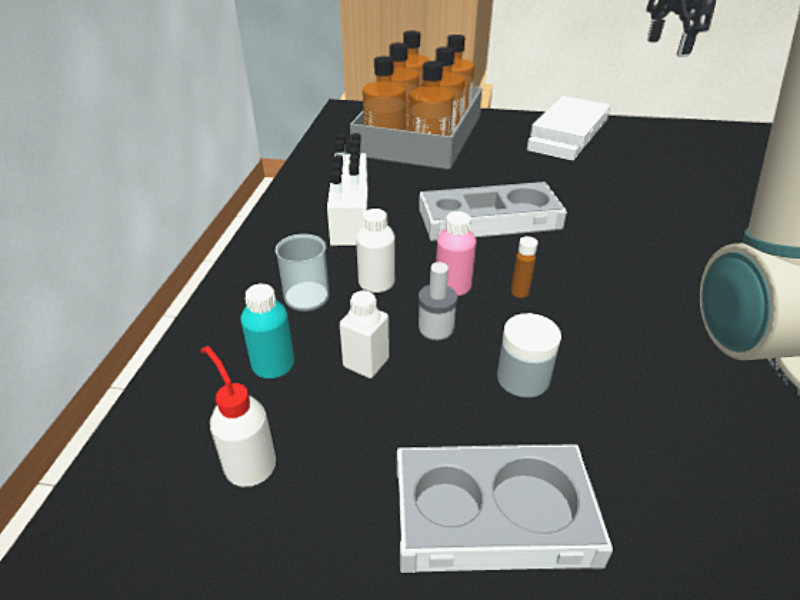

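Top view (800 px scale): the soil case is at (167,420) and the water case at (620,393). The caps are round (456,245), square (310,270), vial (466,437), jar lid (314,443) and ring shank (378,338). The pink bottle at (466,347) and the turquoise bottle are decoys.

```bash
python3 - <<'E'
from h import *
f=grab("top"); im=f["image"]; hsv=cv2.cvtColor(im,cv2.COLOR_BGR2HSV); g=im.max(2)
objs=dict(round=((456,245),.124,.034),square=((310,270),.114,.029),vial=((466,437),.095,.025),jar=((314,443),.084,.068),ring=((378,338),.110,.024),pink=((466,347),.124,.034),turq=((293,171),.124,.034))
vis=cv2.resize(im,None,fx=3,fy=3,interpolation=cv2.INTER_CUBIC)
for k,(p,z,d) in objs.items():
    p=np.array(p)*.7; x,y=p.astype(int); 
    for T in (170,200,225,245):
        m=((g>T)&(hsv[...,1]<60)).astype(np.uint8)
        n,l,s,c=cv2.connectedComponentsWithStats(m,connectivity=4); i=l[y,x]
        if i==0: print(k,T,"none",im[y,x]);continue
        e=c[i]; w=onz(f,[e],z)[0]; exp=d*440/np.linalg.norm(w+[-.439,.013,-.857])
        print(k,T,e.round(1),"wh",s[i][2:4],"area",s[i][4],"exp",round(exp,1),w.round(4))
# cases
m=((hsv[...,1]<40)&(g>90)).astype(np.uint8)
m=cv2.morphologyEx(m,cv2.MORPH_CLOSE,np.ones((5,5)))
n,l,s,c=cv2.connectedComponentsWithStats(m)
for k,p in dict(soil=(167,415),water=(590,340)).items():
    x,y=(np.array(p)*.7).astype(int); i=l[y,x]
    mm=(l==i).astype(np.uint8); cs,_=cv2.findContours(mm,0,1); cc=max(cs,key=cv2.contourArea)
    q=cv2.approxPolyDP(cc,8,True).reshape(-1,2); W=onz(f,q,.04)
    print(k,q.tolist(),W[:,:2].round(4).tolist(),np.linalg.norm(W-np.roll(W,-1,0),axis=1).round(3))
    cv2.polylines(vis,[q*3],True,(0,0,255),1)
a=vis[620:1090,180:700]; b=vis[580:1060,1100:1480]; h=min(len(a),len(b)); c=np.hstack([a[:h],b[:h]])
c=c[:,:900]; cv2.imwrite("pics/c1.png",cv2.resize(c,(800,int(h*800/c.shape[1]))))
E
```

```text
round 170 [316.2 179.4] wh [31 31] area 749 exp 19.5 [ 0.6566 -0.0791  0.124 ]
round 200 [316.2 179. ] wh [30 31] area 689 exp 19.5 [ 0.6573 -0.0792  0.124 ]
round 225 [315.5 178.4] wh [28 30] area 605 exp 19.5 [ 0.6585 -0.0779  0.124 ]
round 245 [315.2 175. ] wh [27 25] area 388 exp 19.4 [ 0.6646 -0.0776  0.124 ]
square 170 [218.1 192.3] wh [32 31] area 631 exp 16.4 [0.6372 0.092  0.114 ]
square 200 [215.2 192.6] wh [27 30] area 457 exp 16.4 [0.6366 0.097  0.114 ]
square 225 [214.5 191.6] wh [25 30] area 383 exp 16.4 [0.6384 0.0982 0.114 ]
square 245 [215.3 186.5] wh [17 17] area 214 exp 16.4 [0.6478 0.0972 0.114 ]
vial 170 [326.  305.5] wh [15 16] area 194 exp 14.4 [ 0.4426 -0.0929  0.095 ]
vial 200 [326.  305.6] wh [15 16] area 186 exp 14.4 [ 0.4424 -0.0929  0.095 ]
vial 225 [326.  305.7] wh [15 15] area 175 exp 14.4 [ 0.4423 -0.0929  0.095 ]
vial 245 [326.1 305.5] wh [15 14] area 165 exp 14.4 [ 0.4425 -0.0931  0.095 ]
jar 170 [219.  309.4] wh [39 41] area 1270 exp 38.4 [0.4373 0.0899 0.084 ]
jar 200 [219.  309.5] wh [39 40] area 1254 exp 38.4 [0.4372 0.0899 0.084 ]
jar 225 [218.9
[... 607 characters left out ...]
0.0945  0.124 ]
pink 245 [327.1 242.1] wh [21 20] area 315 exp 20.1 [ 0.5468 -0.0948  0.124 ]
turq 170 [204.4 119.4] wh [20 20] area 297 exp 18.4 [0.7701 0.1186 0.124 ]
turq 200 [204.4 119.3] wh [20 20] area 276 exp 18.4 [0.7703 0.1187 0.124 ]
turq 225 [204.3 119.1] wh [19 18] area 262 exp 18.3 [0.7706 0.1189 0.124 ]
turq 245 [204.3 119. ] wh [18 17] area 249 exp 18.3 [0.7708 0.1188 0.124 ]
soil [[138, 234], [76, 247], [89, 353], [154, 338]] [[0.5766, 0.2518], [0.5524, 0.3681], [0.3609, 0.3278], [0.3872, 0.2117]] [0.119 0.196 0.119 0.194]
water [[435, 204], [381, 225], [432, 346], [486, 326]] [[0.6312, -0.3144], [0.591, -0.2074], [0.369, -0.2879], [0.4022, -0.3903]] [0.114 0.236 0.108 0.241]
```

View pics/c1.png

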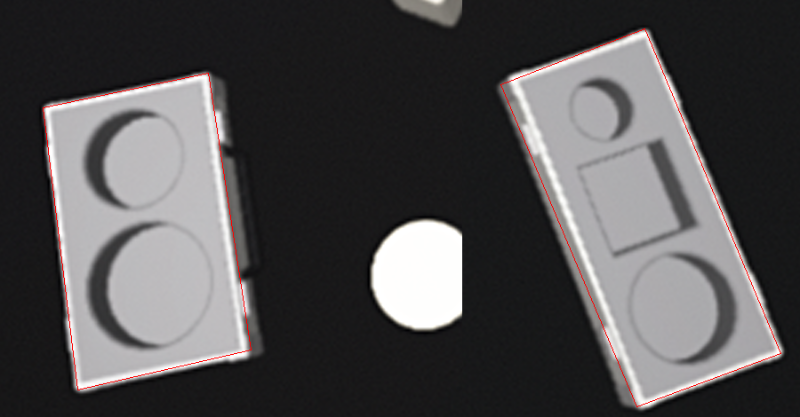

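```bash
python3 - <<'E'
from h import *
f=grab("top"); s=grab("side"); im=f["image"]
# well centres from the crop viewed
def unc(p,b):
    p=np.array(p,float)*900/800; p+= (580,580) if b else (180,620); return (p+.5)/3-.5
W={k:onz(f,[unc(p,b)],.04)[0] for k,(p,b) in dict(vial=((601,108.5),1),square=((638,197),1),round=((682.5,309),1),ring=((133,159),0),jar=((150,285),0)).items()}
for k,w in W.items(): print(k,w.round(4))
d=lambda a,b:(np.linalg.norm(W[a]-W[b]).round(4),np.degrees(np.arctan2(*(W[a]-W[b])[[1,0]])).round(1))
print(d("vial","square"),d("square","round"),d("vial","round"),d("ring","jar"))
def crop(f,x,y,a=24,k=8): return cv2.resize(f["image"][y-a:y+a,x-a:x+a],None,fx=k,fy=k,interpolation=cv2.INTER_CUBIC)
for q in((316,179),(219,193)): 
    pass
def en(c):
    return cv2.LUT(c,np.clip(((np.arange(256)-150)*255/105),0,255).astype(np.uint8))
c=np.hstack([en(crop(f,316,179)),en(crop(f,219,193))]); d_=np.hstack([en(crop(s,263,165,24)),en(crop(s,254,225,24))])
cv2.imwrite("pics/c2.png",cv2.resize(np.vstack([c[:, :],d_]),(600,600)))
# side triangulation of vial/ring/jar check: project estimates
for k,P in dict(vial=(.4425,-.093,.095),jar=(.4372,.09,.084),ring=(.5613,.0117,.11),round=(.664,-.078,.124),square=(.647,.097,.114)).items(): print(k,(proj(s,P)/.7).round(0))
E
```

```text
vial [ 0.5738 -0.2777  0.04  ]
square [ 0.5109 -0.2992  0.04  ]
round [ 0.4339 -0.3242  0.04  ]
ring [0.5167 0.3015 0.04  ]
jar [0.4308 0.2836 0.04  ]
(np.float64(0.0664), np.float64(18.9)) (np.float64(0.081), np.float64(18.0)) (np.float64(0.1473), np.float64(18.4)) (np.float64(0.0877), np.float64(11.8))
vial [[529. 240.]]
jar [[533. 329.]]
ring [[440. 265.]]
round [[377. 215.]]
square [[363. 296.]]
```

View pics/c2.png

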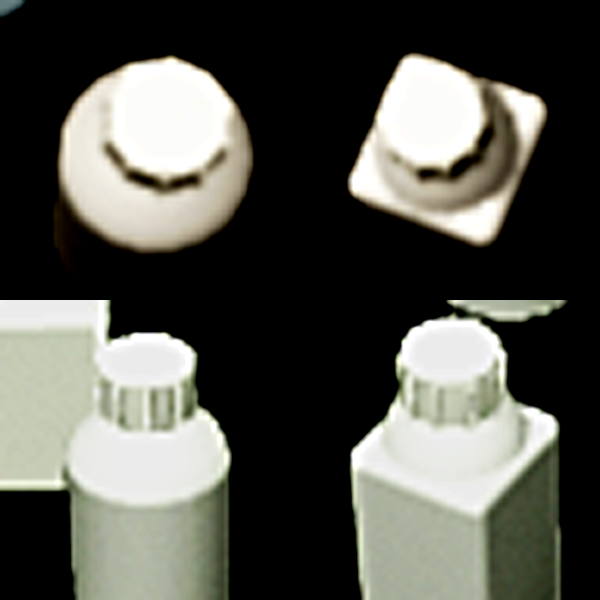

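```bash
python3 - <<'E'
from h import *
f=grab("top"); s=grab("side")
u=lambda p,o:(np.array(p,float)+.5)/6.25-.5+np.array(o)-24
R=onz(f,[u((170,118),(316,179))],.124)[0]; S=onz(f,[u((131,106),(219,193))],.114)[0]
print("round",R,proj(s,R)/.7,"square",S,proj(s,S)/.7)
C=onz(f,[u(p,(219,193)) for p in((245,105),(187,243),(52,185))],.082)
print(C.round(4),"sides",np.linalg.norm(np.diff(C,axis=0),axis=1),"ctr",(C[0]+C[2])/2,[np.degrees(np.arctan2(e[1],e[0]))%90 for e in np.diff(C,axis=0)])
for p,o in(((148,360),(263,165)),((451-300,350),(254,225))): print("side seen",u((p[0],p[1]-300),o)/.7)
T=r.get_obs()["tcp_rot"]; print("jaw yaw",np.degrees(np.arctan2(T[1,1],T[0,1])))
E
```

```text
round [ 0.66738042 -0.08388888  0.124     ] [[375.22771909 212.67223388]] square [0.64946954 0.0967368  0.114     ] [[361.36647395 295.77490965]]
[[0.6586 0.0681 0.082 ]
 [0.6173 0.0842 0.082 ]
 [0.6348 0.1238 0.082 ]] sides [0.04432791 0.04335481] ctr [0.64671762 0.09596437 0.082     ] [np.float64(68.70956709819356), np.float64(66.13091111173212)]
side seen [374.65714286 214.54285714]
side seen [362.48571429 297.97142857]
jaw yaw -67.43634765336448
```

Emit:
move_arm(
  deltas=[
    [60, [0.045, 0.045, 0], -1],
    [60, [0.085, 0.085, 0.02], -4],
    [60, [0.125, 0.125, 0.02], -4],
    [60, [0.165, 0.165, 0.02], -4],
    [60, [0.205, 0.205, 0.02], -4],
    [60, [0.245, 0.245, 0.02], -4],
    [60, [0.285, 0.285, 0.02], -4],
    [60, [0.325, 0.325, 0.02], -4],
  ],
)

```text
time_s: 1.35
tcp_pos: [0.5468, -0.2046, 0.2515]
tcp_rot: [[0.948, 0.318, 0.0], [0.318, -0.948, -0.001], [0.0, 0.001, -1.0]]
contact_force: [-0.0, -0.4, -0.0]
opening: 0.051
```

Emit:
move_arm(
  deltas=[
    [60, [0.04, 0.04, 0], 0],
    [60, [0.08, 0.08, 0], 0],
    [60, [0.11, 0.11, 0], 0],
    [60, [0.12, 0.121, 0], 0],
    [60, [0.12, 0.121, 0], 0],
    [60, [0.12, 0.121, 0], 0],
  ],
)

```text
time_s: 2.1
tcp_pos: [0.6646, -0.0863, 0.2514]
tcp_rot: [[0.948, 0.317, -0.001], [0.317, -0.948, -0.001], [-0.001, 0.001, -1.0]]
contact_force: [-0.3, -0.5, -0.0]
opening: 0.0513
```

Emit:
move_arm(
  deltas=[
    [60, [0.001, 0.001, -0.05], 0],
    [60, [0.001, 0.001, -0.1], 0],
    [60, [0.001, 0.001, -0.135], 0],
    [60, [0.001, 0.001, -0.155], 0],
    [60, [0.001, 0.001, -0.155], 0],
    [60, [0.001, 0.001, -0.155], 0],
  ],
)

```text
time_s: 2.85
tcp_pos: [0.667, -0.0851, 0.0978]
tcp_rot: [[0.948, 0.317, 0.002], [0.317, -0.948, -0.001], [0.002, 0.001, -1.0]]
contact_force: [0.6, -0.3, 0.7]
opening: 0.0515
```

```bash
python3 - <<'E'
from h import *
s=grab("side")["image"]; t=grab("top")["image"]
a=cv2.resize(s[100:240,190:340],(400,373)); b=cv2.resize(t[100:240,240:390],(400,373))
cv2.imwrite("pics/g1.png",np.hstack([a,b]))
E
```

```text
(no output)
```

View pics/g1.png

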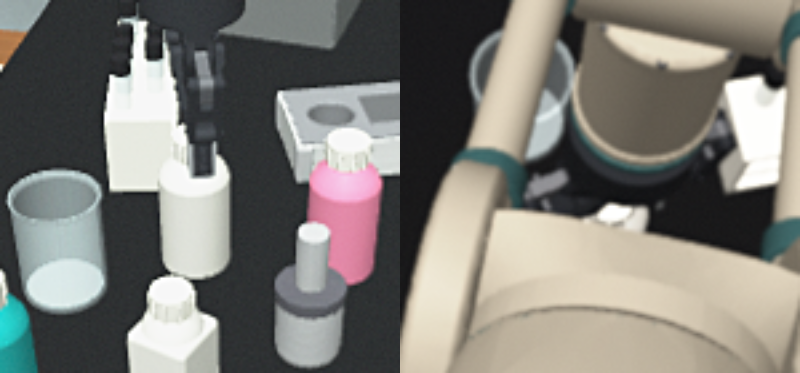

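The side view shows the near finger at (203,160), beside the round bottle's cap and slightly below it. I'll close and lift.

Emit:
move_arm(
  deltas=[
    [20, [0, 0, 0], 0],
    [20, [0, 0, 0], 0],
    [20, [0, 0, 0], 0],
    [20, [0, 0, 0], 0],
    [20, [0, 0, 0.01], 0],
    [20, [0, 0, 0.05], 0],
    [20, [0, 0, 0.1], 0],
    [20, [0, 0, 0.14], 0],
  ],
)

```text
time_s: 3.95
tcp_pos: [0.6669, -0.0841, 0.2386]
tcp_rot: [[0.948, 0.318, 0.001], [0.318, -0.948, -0.001], [0.001, 0.001, -1.0]]
contact_force: [0.3, -0.3, -1.0]
opening: 0.0323
```

Emit:
move_arm(
  deltas=[
    [20, [-0.02, -0.02, 0.01], 0],
    [20, [-0.06, -0.062, 0.01], 0],
    [20, [-0.1, -0.103, 0.01], 0],
    [20, [-0.14, -0.144, 0.01], 0],
    [20, [-0.18, -0.185, 0.01], 0],
    [20, [-0.215, -0.221, 0.01], 0],
    [20, [-0.233, -0.24, 0.01], 0],
    [20, [-0.233, -0.24, 0.01], 0],
  ],
)

```text
time_s: 4.95
tcp_pos: [0.4306, -0.325, 0.2453]
tcp_rot: [[0.949, 0.315, -0.003], [0.315, -0.949, 0.001], [-0.002, -0.002, -1.0]]
contact_force: [0.7, -0.2, -0.4]
opening: 0.0323
```

Emit:
move_arm(
  deltas=[
    [20, [0, 0, 0], 0],
    [20, [0, 0, 0], 0],
  ],
)

```text
time_s: 5.2
tcp_pos: [0.4339, -0.3232, 0.246]
tcp_rot: [[0.948, 0.319, -0.0], [0.319, -0.948, 0.001], [-0.0, -0.001, -1.0]]
contact_force: [-0.2, -0.0, -1.4]
opening: 0.0321
```

Emit:
move_arm(
  deltas=[
    [20, [0, -0.001, -0.04], 0],
    [20, [0, -0.001, -0.075], 0],
    [20, [0, -0.001, -0.1], 0],
    [20, [0, -0.001, -0.115], 0],
    [20, [0, -0.001, -0.125], 0],
    [20, [0, -0.001, -0.133], 0],
    [20, [0, -0.001, -0.138], 0],
    [20, [0, -0.001, -0.14], 0],
  ],
)

```text
time_s: 6.2
tcp_pos: [0.4338, -0.3252, 0.1064]
tcp_rot: [[0.948, 0.318, 0.0], [0.318, -0.948, -0.0], [0.0, 0.001, -1.0]]
contact_force: [-0.3, 0.2, -0.7]
opening: 0.0324
```

```bash
python3 - <<'E'
from h import *
s=grab("side")["image"]; t=grab("top")["image"]
a=cv2.resize(s[90:190,280:410],(400,308)); b=cv2.resize(t[200:350,370:520],(400,400))[:308]
cv2.imwrite("pics/g2.png",np.hstack([a,b])); print(r.get_obs()["tcp_pos"],r.get_obs()["contact_force"])
E
```

```text
[ 0.43370167 -0.32518907  0.10649999] [ 0.20959173 -0.3717448  -1.93569327]
```

View pics/g2.png

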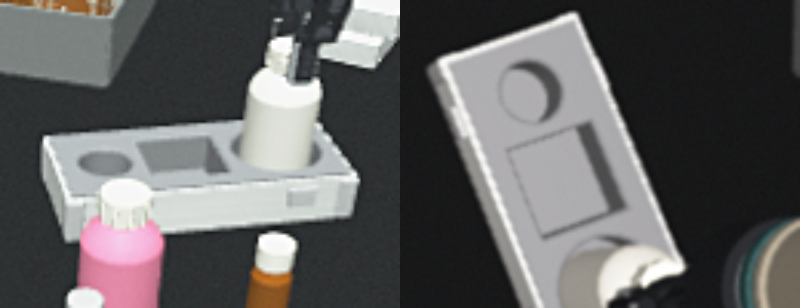

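The bottle stands centred in the round well. I'll lower the last millimetres, release and rise.

Emit:
move_arm(
  deltas=[
    [20, [0, 0, -0.002], 0],
    [20, [0, 0, -0.003], 0],
    [20, [0, 0, -0.003], 0],
    [60, [0, 0, -0.003], 0],
    [60, [0, 0, -0.003], 0],
    [60, [0, 0, -0.003], 0],
    [60, [0, 0, 0.02], 0],
    [60, [0, 0, 0.06], 0],
  ],
)

```text
time_s: 7.3
tcp_pos: [0.4327, -0.3242, 0.1654]
tcp_rot: [[0.948, 0.318, -0.003], [0.318, -0.948, 0.003], [-0.002, -0.004, -1.0]]
contact_force: [0.3, -1.2, -0.1]
opening: 0.0512
```

Emit:
move_arm(
  deltas=[
    [50, [0, 0.02, 0.03], 0],
    [50, [0.002, 0.07, 0.03], 0],
    [50, [0.004, 0.12, 0.03], 0],
    [50, [0.006, 0.17, 0.02], 0],
    [50, [0.008, 0.215, 0], 0],
    [50, [0.0085, 0.231, -0.02], 0],
    [50, [0.0085, 0.231, -0.03], 0],
    [50, [0.0085, 0.231, -0.03], 0],
  ],
)

```text
time_s: 8.3
tcp_pos: [0.442, -0.0946, 0.1359]
tcp_rot: [[0.948, 0.318, -0.001], [0.318, -0.948, -0.0], [-0.001, -0.0, -1.0]]
contact_force: [-0.9, 0.0, 0.9]
opening: 0.0431
```

Emit:
move_arm(
  deltas=[
    [50, [0, 0, -0.02], 0],
    [50, [0, 0, -0.045], 0],
    [50, [0, 0, -0.06], 0],
    [50, [0, 0, -0.067], 0],
    [50, [0, 0, -0.067], 0],
  ],
)

```text
time_s: 8.93
tcp_pos: [0.4425, -0.0948, 0.0695]
tcp_rot: [[0.948, 0.317, 0.0], [0.317, -0.948, -0.0], [0.0, 0.0, -1.0]]
contact_force: [0.1, 0.1, 0.5]
opening: 0.0426
```

```bash
python3 - <<'E'
from h import *
s=grab("side")["image"]; t=grab("top")["image"]
a=cv2.resize(s[90:220,290:420],(400,400)); b=cv2.resize(t[200:350,250:400],(400,400))
cv2.imwrite("pics/g3.png",np.hstack([a,b])); print(r.get_obs()["tcp_pos"],r.get_obs()["contact_force"])
E
```

```text
[ 0.44284173 -0.09465889  0.07001246] [ 1.13639382 -0.49202159  0.04359033]
```

View pics/g3.png

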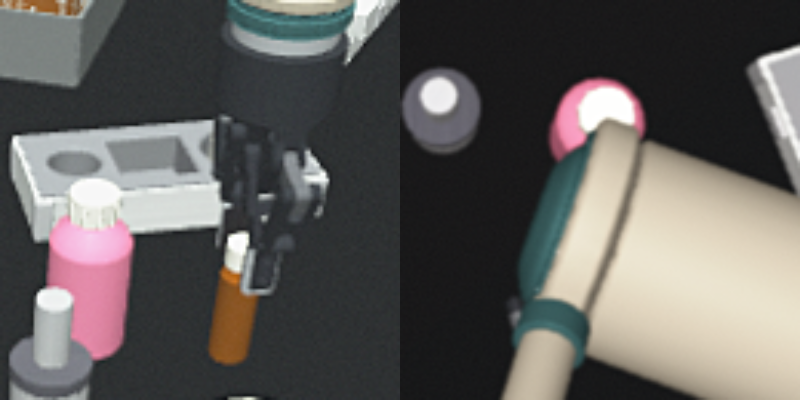

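The side view shows the vial's cap at (238,252) between the fingers, with the near fingertip at (262,290). I'll grip it.

Emit:
move_arm(
  deltas=[
    [10, [0, 0, 0], 0],
    [10, [0, 0, 0], 0],
    [10, [0, 0, 0], 0],
    [10, [0, 0, 0], 0],
    [10, [0, 0, 0.01], 0],
    [10, [0, 0, 0.05], 0],
    [10, [0, 0, 0.09], 0],
    [10, [0, 0, 0.12], 0],
  ],
)

```text
time_s: 10.02
tcp_pos: [0.4425, -0.0942, 0.1915]
tcp_rot: [[0.948, 0.319, 0.002], [0.319, -0.948, -0.001], [0.002, 0.002, -1.0]]
contact_force: [0.5, 0.6, -0.7]
opening: 0.023
```

```bash
python3 - <<'E'
from h import *
s=grab("side"); f=grab("top"); o=r.get_obs(); print(o["tcp_pos"])
# amber body in side view: fit axis, compare with projected axis at tcp xy
h=cv2.cvtColor(s["image"],cv2.COLOR_BGR2HSV); m=((h[...,0]<20)&(h[...,1]>150)&(h[...,2]>60)).astype(np.uint8)
n,l,st,c=cv2.connectedComponentsWithStats(m)
x,y,z=o["tcp_pos"]; p=proj(s,[(x,y,z-.0695+h_) for h_ in(0,.035,.07)]); print(p.round(1))
for i in range(1,n):
    if st[i][4]>60: print(st[i],c[i].round(1))
i=min([i for i in range(1,n) if st[i][4]>60],key=lambda i:abs(c[i]-p[1]).sum())
for row in (st[i][1]+4,st[i][1]+st[i][3]-8): 
    q=np.where(l[row]==i)[0]; print(row,q.min(),q.max(),q.mean())
E
```

```text
[ 0.44440068 -0.09486354  0.19303   ]
[[371.2 155.4]
 [373.8 140.2]
 [376.6 124.1]]
[ 254   33   78   61 2742] [291.1  64.9]
[366 126  17  35 376] [373.4 144.9]
[140 242  34  50 609] [159.7 273.2]
130 370 374 372.0
153 366 378 372.0
```

Emit:
move_arm(
  deltas=[
    [10, [0.01, -0.02, 0.01], 0],
    [10, [0.04, -0.055, 0.01], 0],
    [10, [0.07, -0.1, 0.01], 0],
    [10, [0.1, -0.145, 0.01], 0],
    [10, [0.12, -0.17, 0.01], 0],
    [10, [0.13, -0.183, 0.005], 0],
    [10, [0.13, -0.183, -0.01], 0],
    [10, [0.13, -0.183, -0.03], 0],
  ],
)

```text
time_s: 11.12
tcp_pos: [0.5709, -0.2754, 0.158]
tcp_rot: [[0.948, 0.319, -0.002], [0.319, -0.948, 0.001], [-0.001, -0.002, -1.0]]
contact_force: [-0.3, -0.7, -0.5]
opening: 0.0231
```

Emit:
move_arm(
  deltas=[
    [10, [0, 0, -0.02], 0],
    [10, [0, 0, -0.035], 0],
    [10, [0, 0, -0.045], 0],
    [10, [0, 0, -0.05], 0],
    [10, [0, 0, -0.05], 0],
  ],
)

```text
time_s: 11.75
tcp_pos: [0.5721, -0.2769, 0.1093]
tcp_rot: [[0.948, 0.318, -0.0], [0.318, -0.948, -0.0], [-0.0, 0.0, -1.0]]
contact_force: [-0.1, -0.3, 0.3]
opening: 0.0229
```

```bash
python3 - <<'E'
from h import *
s=grab("side")["image"]; o=r.get_obs()
cv2.imwrite("pics/g4.png",cv2.resize(s[70:180,280:410],(780,660))[:600]); print(o["tcp_pos"],o["contact_force"])
E
```

```text
[ 0.57237194 -0.2771351   0.10969673] [ 0.08496834  0.23439808 -1.3788606 ]
```

View pics/g4.png

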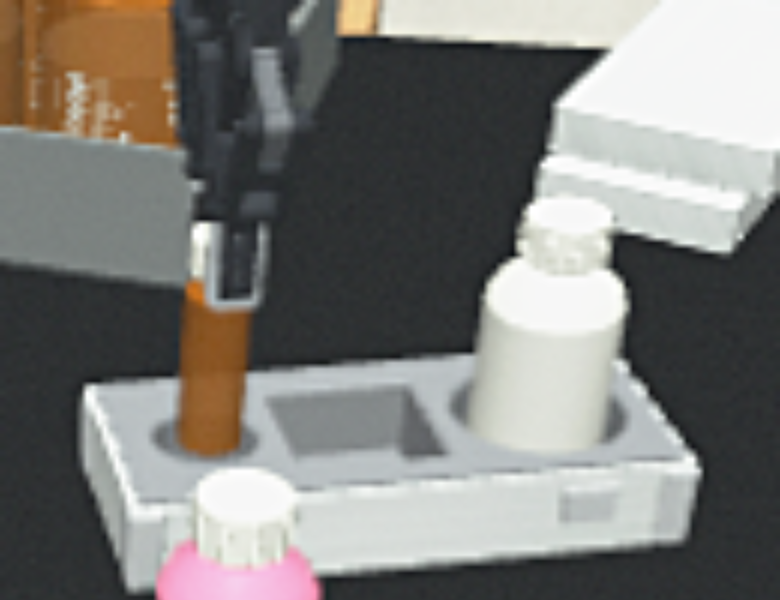

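The vial is centred over its well (210,440) and the round bottle is seated. I'll lower gently.

Emit:
move_arm(
  deltas=[
    [10, [0.001, 0, -0.01], 0],
    [10, [0.001, 0, -0.02], 0],
    [10, [0.001, 0, -0.026], 0],
    [10, [0.001, 0, -0.029], 0],
    [10, [0.001, 0, -0.031], 0],
    [10, [0.001, 0, -0.032], 0],
    [10, [0.001, 0, -0.032], 0],
  ],
)

```text
time_s: 12.68
tcp_pos: [0.5732, -0.2771, 0.0775]
tcp_rot: [[0.948, 0.318, 0.0], [0.318, -0.948, -0.0], [0.0, 0.0, -1.0]]
contact_force: [0.5, 0.2, -0.2]
opening: 0.0233
```

Emit:
move_arm(
  deltas=[
    [10, [0, 0, -0.001], 0],
    [10, [0, 0, -0.002], 0],
    [10, [0, 0, -0.002], 0],
    [40, [0, 0, -0.002], 0],
    [40, [0, 0, -0.002], 0],
    [40, [0, 0, -0.002], 0],
    [40, [0, 0, 0.02], 0],
    [40, [0, 0, 0.06], 0],
  ],
)

```text
time_s: 13.68
tcp_pos: [0.5719, -0.2763, 0.1359]
tcp_rot: [[0.948, 0.318, -0.004], [0.318, -0.948, 0.002], [-0.003, -0.004, -1.0]]
contact_force: [0.3, -1.2, -0.1]
opening: 0.034
```

Emit:
move_arm(
  deltas=[
    [55, [0, 0, 0.05], 0],
    [55, [0.005, 0.03, 0.08], -5],
    [55, [0.015, 0.08, 0.08], -12],
    [55, [0.025, 0.13, 0.08], -20],
    [55, [0.035, 0.18, 0.08], -28],
    [55, [0.045, 0.23, 0.08], -36],
    [55, [0.055, 0.28, 0.08], -41],
    [55, [0.065, 0.33, 0.08], -41],
  ],
)

```text
time_s: 14.68
tcp_pos: [0.6383, 0.0546, 0.2171]
tcp_rot: [[0.924, -0.382, -0.0], [-0.382, -0.924, -0.0], [0.0, 0.0, -1.0]]
contact_force: [0.2, 0.5, -0.5]
opening: 0.0471
```

Emit:
move_arm(
  deltas=[
    [55, [0.0095, 0.035, 0], 0],
    [55, [0.0095, 0.0435, -0.02], 0],
    [55, [0.0095, 0.0435, -0.06], 0],
    [55, [0.0095, 0.0435, -0.065], 0],
    [55, [0.0095, 0.0435, -0.065], 0],
  ],
)

```text
time_s: 15.3
tcp_pos: [0.6479, 0.0963, 0.1526]
tcp_rot: [[0.924, -0.382, -0.0], [-0.382, -0.924, -0.0], [0.0, 0.0, -1.0]]
contact_force: [0.2, 0.4, 0.3]
opening: 0.0472
```

Emit:
move_arm(
  deltas=[
    [55, [0, 0, -0.025], 0],
    [55, [0, 0, -0.05], 0],
    [55, [0, 0, -0.06], 0],
    [55, [0, 0, -0.064], 0],
    [55, [0, 0, -0.064], 0],
  ],
)

```text
time_s: 15.92
tcp_pos: [0.6484, 0.0964, 0.0893]
tcp_rot: [[0.924, -0.382, 0.002], [-0.382, -0.924, -0.0], [0.002, -0.001, -1.0]]
contact_force: [1.2, 0.4, -0.3]
opening: 0.0471
```

```bash
python3 - <<'E'
from h import *
s=grab("side")["image"]; o=r.get_obs()
cv2.imwrite("pics/g5.png",cv2.resize(s[150:280,190:330],(500,464))); print(o["tcp_pos"],o["contact_force"])
E
```

```text
[0.64845038 0.0964804  0.08945079] [-0.06593137  0.42632479  0.14786678]
```

View pics/g5.png

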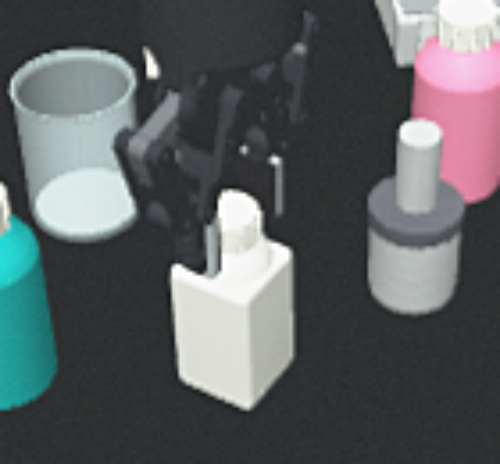

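Fingers straddle the square bottle's cap, at (205,240) and (278,185). I'll grip and lift.

Emit:
move_arm(
  deltas=[
    [10, [0, 0, 0], 0],
    [10, [0, 0, 0], 0],
    [10, [0, 0, 0], 0],
    [10, [0, 0, 0], 0],
    [10, [0, 0, 0.01], 0],
    [10, [0, 0, 0.06], 0],
    [10, [0, 0, 0.12], 0],
    [10, [0, 0, 0.16], 0],
  ],
)

```text
time_s: 16.98
tcp_pos: [0.6483, 0.0964, 0.2517]
tcp_rot: [[0.924, -0.382, 0.003], [-0.382, -0.924, -0.0], [0.003, -0.001, -1.0]]
contact_force: [0.1, -0.0, -1.1]
opening: 0.0272
```

Emit:
move_arm(
  deltas=[
    [10, [-0.007, -0.02, 0], 4],
    [10, [-0.026, -0.075, 0], 12],
    [10, [-0.044, -0.13, 0], 20],
    [10, [-0.062, -0.18, 0], 28],
    [10, [-0.08, -0.23, 0], 36],
    [10, [-0.098, -0.28, 0], 41],
    [10, [-0.115, -0.33, 0], 41],
    [10, [-0.128, -0.37, 0], 41],
  ],
)

```text
time_s: 17.98
tcp_pos: [0.5186, -0.2755, 0.2486]
tcp_rot: [[0.948, 0.317, -0.0], [0.317, -0.948, -0.001], [-0.0, 0.001, -1.0]]
contact_force: [0.8, -0.3, -0.2]
opening: 0.0274
```

Emit:
move_arm(
  deltas=[
    [10, [-0.0095, -0.0255, 0], 0],
    [10, [-0.0095, -0.0255, 0], 0],
    [10, [-0.0095, -0.0255, -0.04], 0],
    [10, [-0.0095, -0.0255, -0.08], 0],
    [10, [-0.0095, -0.0255, -0.1], 0],
    [10, [-0.0095, -0.0255, -0.115], 0],
    [10, [-0.0095, -0.0255, -0.115], 0],
  ],
)

```text
time_s: 18.85
tcp_pos: [0.5099, -0.298, 0.1326]
tcp_rot: [[0.948, 0.319, -0.001], [0.319, -0.948, 0.001], [-0.001, -0.002, -1.0]]
contact_force: [0.3, -1.0, -0.6]
opening: 0.0273
```

```bash
python3 - <<'E'
from h import *
s=grab("side")["image"]; o=r.get_obs()
cv2.imwrite("pics/g6.png",cv2.resize(s[80:180,280:410],(650,500))); print(o["tcp_pos"],o["contact_force"],o["opening"])
E
```

```text
[ 0.5105178  -0.29864263  0.13355674] [-0.10939277  0.70958974  0.06963646] 0.02732250012967434
```

View pics/g6.png

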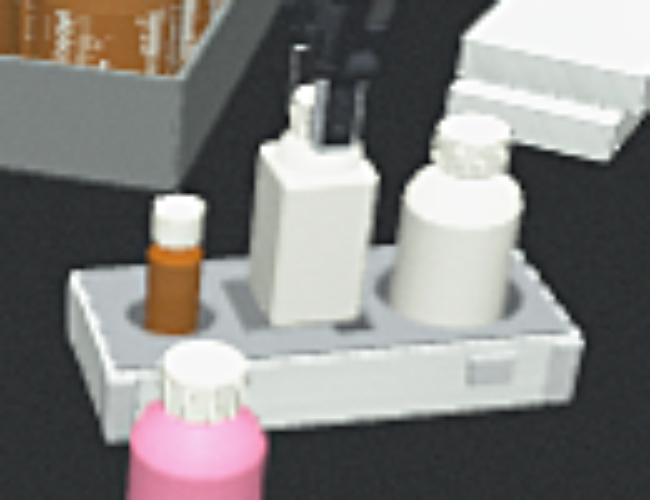

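The square bottle is over its well, a few mm to the right, with a slight counterclockwise twist. I'll shift it a little, turn it and lower it.

Emit:
move_arm(
  deltas=[
    [10, [0.002, 0.001, 0], -3],
    [10, [0.002, 0.001, -0.006], -3],
    [10, [0.002, 0.001, -0.015], -3],
    [10, [0.002, 0.001, -0.025], -3],
    [10, [0.002, 0.001, -0.032], -3],
    [10, [0.002, 0.001, -0.036], -3],
    [10, [0.002, 0.001, -0.036], -3],
  ],
)

```text
time_s: 19.77
tcp_pos: [0.5118, -0.2978, 0.0988]
tcp_rot: [[0.963, 0.268, -0.0], [0.268, -0.963, 0.0], [-0.0, -0.0, -1.0]]
contact_force: [-2.5, 2.5, 9.2]
opening: 0.0274
```

Emit:
move_arm(
  deltas=[
    [10, [0, 0, -0.001], 0],
    [10, [0, 0, -0.001], 0],
    [10, [0, 0, -0.002], 0],
    [45, [0, 0, -0.002], 0],
    [45, [0, 0, -0.002], 0],
    [45, [0, 0, -0.002], 0],
    [45, [0, 0, 0.02], 0],
    [45, [0, 0, 0.07], 0],
  ],
)

```text
time_s: 20.78
tcp_pos: [0.5106, -0.2969, 0.1651]
tcp_rot: [[0.963, 0.268, -0.006], [0.268, -0.963, 0.004], [-0.004, -0.006, -1.0]]
contact_force: [0.4, -0.1, -0.7]
opening: 0.0383
```

Emit:
move_arm(
  deltas=[
    [45, [0, 0, 0.04], 0],
    [60, [-0.01, 0.04, 0.05], 0],
    [100, [-0.02, 0.09, 0.05], -2],
    [100, [-0.03, 0.14, 0.05], -3.7],
    [100, [-0.04, 0.19, 0.05], -3.7],
    [100, [-0.05, 0.24, 0.05], -3.7],
    [100, [-0.06, 0.3, 0.05], -3.7],
    [100, [-0.07, 0.35, 0.02], -3.7],
  ],
)

```text
time_s: 21.78
tcp_pos: [0.4436, 0.0538, 0.1887]
tcp_rot: [[0.979, 0.206, 0.006], [0.206, -0.979, 0.0], [0.006, 0.001, -1.0]]
contact_force: [0.6, 0.1, -1.0]
opening: 0.0853
```

```bash
python3 - <<'E'
from h import *
s=grab("side")["image"]; t=grab("top")["image"]; o=r.get_obs()
a=cv2.resize(s[90:180,280:410],(433,300),interpolation=2); b=cv2.resize(t[190:350,370:500],None,fx=2.8,fy=2.8,interpolation=2)
a=cv2.copyMakeBorder(a,0,b.shape[0]-300,0,0,0)
cv2.imwrite("pics/g7.png",np.hstack([a,b])); print(o["tcp_pos"],o["opening"])
E
```

```text
[0.43799102 0.05620485 0.18463422] 0.08552040889517207
```

View pics/g7.png

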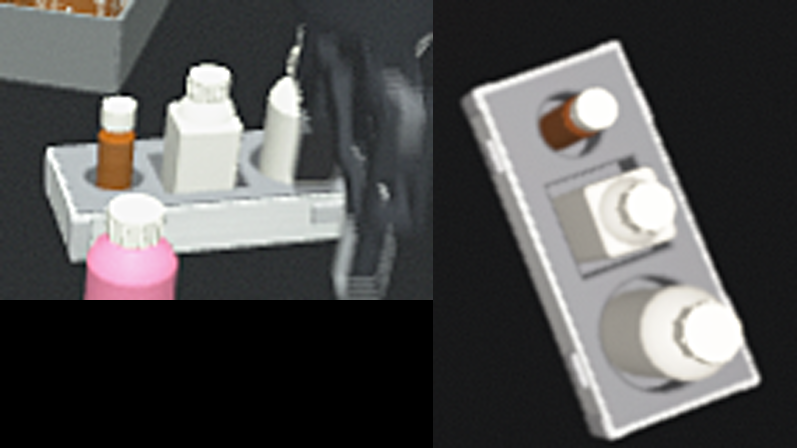

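```bash
python3 - <<'E'
from h import *
f=grab("top"); s=grab("side")
O=np.array([.5109,-.2992]) ; ux=np.array([np.cos(np.radians(18.4)),np.sin(np.radians(18.4))]); uy=np.array([-ux[1],ux[0]]); O=O-.012*ux
for k,p,z,ob in(("square",(215,207),.120,(209,76)),("vial",(162,108),.101,(119,106)),("round",(277,332),.130,None)):
    P=onz(f,[np.array(p)/2.8+(370,190)],z)[0]; q=proj(s,[P,P+[0,0,.005]])
    print(k,P.round(4),"case xy",((P[:2]-O)@ux).round(4),((P[:2]-O)@uy).round(4),"proj",q.round(1).tolist(),"obs",None if ob is None else (np.array(ob)/3.333+(280,90)).round(1))
E
```

```text
square [ 0.5086 -0.2964  0.12  ] case xy 0.0107 0.0034 proj [[343.4, 111.0], [343.6, 109.1]] obs [342.7 112.8]
vial [ 0.5727 -0.2754  0.101 ] case xy 0.0781 0.0031 proj [[315.9, 120.2], [316.0, 118.3]] obs [315.7 121.8]
round [ 0.4345 -0.3231  0.13  ] case xy -0.068 0.0014 proj [[375.0, 104.4], [375.3, 102.5]] obs None
```

All three water-kit pieces check out in their wells (case x 10.7, 78.1 and -68 mm). Next is the jar.

Emit:
move_arm(
  deltas=[
    [100, [-0.003, 0.02, 0], 0],
    [100, [-0.003, 0.035, 0], 0],
    [100, [-0.003, 0.035, 0], 0],
    [100, [-0.003, 0.035, 0], 0],
    [100, [-0.003, 0.035, 0], 0],
  ],
)

```text
time_s: 22.6
tcp_pos: [0.4393, 0.0864, 0.1874]
tcp_rot: [[0.979, 0.205, 0.0], [0.205, -0.979, -0.0], [0.0, 0.0, -1.0]]
contact_force: [0.0, 0.8, -0.1]
opening: 0.0858
```

Emit:
move_arm(
  deltas=[
    [100, [-0.002, 0.0035, -0.03], 0],
    [100, [-0.002, 0.0035, -0.07], 0],
    [100, [-0.002, 0.0035, -0.085], 0],
    [100, [-0.002, 0.0035, -0.085], 0],
    [100, [-0.002, 0.0035, -0.085], 0],
  ],
)

```text
time_s: 23.22
tcp_pos: [0.438, 0.0903, 0.103]
tcp_rot: [[0.979, 0.205, 0.002], [0.205, -0.979, -0.0], [0.001, 0.0, -1.0]]
contact_force: [-0.1, 0.5, 0.4]
opening: 0.0853
```

```bash
python3 - <<'E'
from h import *
s=grab("side")["image"]; o=r.get_obs()
cv2.imwrite("pics/g8.png",cv2.resize(s[120:290,290:450],(480,510))); print(o["tcp_pos"],o["contact_force"])
E
```

```text
[0.43806392 0.09035014 0.10323939] [ 0.42765968 -0.16520307 -0.37609255]
```

View pics/g8.png

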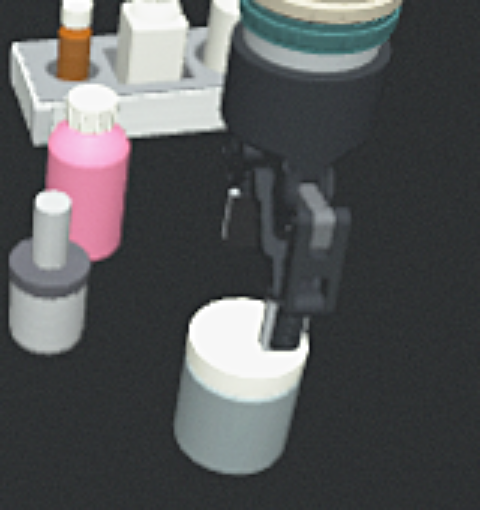

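The near finger, at tip (281,345) and about 30 mm above the lid, projects just outside the lid edge once lowered. I'll go down in stages.

Emit:
move_arm(
  deltas=[
    [100, [0, 0, -0.008], 0],
    [100, [0, 0, -0.016], 0],
    [100, [0, 0, -0.024], 0],
    [100, [0, 0, -0.032], 0],
    [100, [0, 0, -0.036], 0],
    [100, [0, 0, -0.036], 0],
  ],
)

```text
time_s: 24.02
tcp_pos: [0.4369, 0.0905, 0.0659]
tcp_rot: [[0.979, 0.206, -0.001], [0.206, -0.979, -0.0], [-0.001, -0.0, -1.0]]
contact_force: [0.2, 0.6, 0.5]
opening: 0.0852
```

Emit:
move_arm(
  deltas=[
    [100, [0, 0, -0.012], 0],
    [100, [0, 0, -0.022], 0],
    [100, [0, 0, -0.022], 0],
    [70, [0, 0, -0.022], 0],
    [50, [0, 0, -0.022], 0],
    [50, [0, 0, -0.022], 0],
    [50, [0, 0, -0.022], 0],
    [50, [0, 0, -0.022], 0],
  ],
)

```text
time_s: 25.02
tcp_pos: [0.4375, 0.0905, 0.0447]
tcp_rot: [[0.979, 0.206, 0.001], [0.206, -0.979, -0.0], [0.001, 0.0, -1.0]]
contact_force: [-0.8, -0.5, 5.4]
opening: 0.0666
```

Emit:
move_arm(
  deltas=[
    [50, [0, 0, 0.01], 0],
    [50, [0, 0, 0.04], 0],
    [50, [0, 0.01, 0.08], 0],
    [50, [-0.002, 0.05, 0.09], 0],
    [50, [-0.003, 0.09, 0.09], 0],
    [50, [-0.005, 0.13, 0.09], 0],
    [50, [-0.006, 0.17, 0.09], 0],
    [50, [-0.007, 0.193, 0.09], 0],
  ],
)

```text
time_s: 26.02
tcp_pos: [0.4295, 0.2853, 0.1343]
tcp_rot: [[0.978, 0.207, -0.001], [0.207, -0.978, 0.0], [-0.0, -0.0, -1.0]]
contact_force: [0.8, -0.7, -1.7]
opening: 0.0665
```

Emit:
move_arm(
  deltas=[
    [50, [0, 0, 0], 0],
    [50, [0, 0, -0.02], 0],
    [50, [0, 0, -0.035], 0],
    [50, [0, 0, -0.045], 0],
    [50, [0, 0, -0.045], 0],
  ],
)

```text
time_s: 26.65
tcp_pos: [0.4296, 0.2827, 0.0885]
tcp_rot: [[0.979, 0.205, -0.002], [0.205, -0.979, -0.001], [-0.002, 0.001, -1.0]]
contact_force: [0.9, -0.7, -1.8]
opening: 0.0665
```

```bash
python3 - <<'E'
from h import *
s=grab("side")["image"]; o=r.get_obs()
cv2.imwrite("pics/g9.png",cv2.resize(s[220:415,260:450],(570,585))); print(o["tcp_pos"],o["contact_force"],o["opening"])
E
```

```text
[0.43011511 0.28310101 0.08912828] [ 0.30786881  0.13983473 -1.39498546] 0.06676307347592081
```

View pics/g9.png

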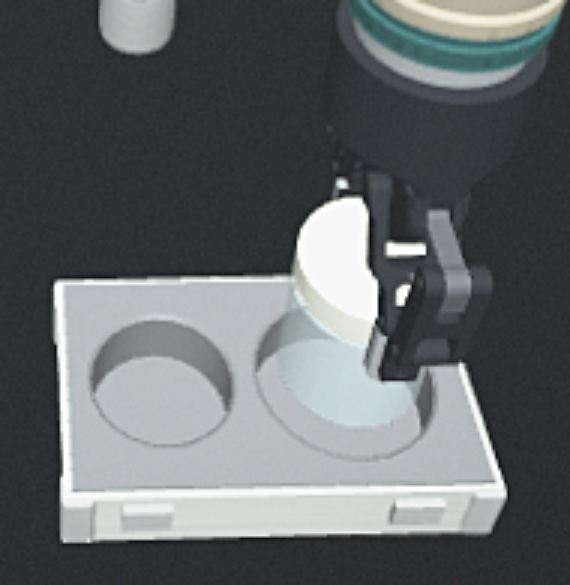

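The jar is centred over the larger well: jar bottom centre about (349,375), well about (346,381). I'll lower gently.

Emit:
move_arm(
  deltas=[
    [50, [0.001, 0, -0.008], 0],
    [50, [0.001, 0, -0.016], 0],
    [50, [0.001, 0, -0.023], 0],
    [50, [0.001, 0, -0.028], 0],
    [50, [0.001, 0, -0.032], 0],
    [50, [0.001, 0, -0.035], 0],
    [50, [0.001, 0, -0.035], 0],
    [50, [0.001, 0, -0.035], 0],
  ],
)

```text
time_s: 27.7
tcp_pos: [0.4313, 0.2835, 0.0545]
tcp_rot: [[0.979, 0.206, 0.0], [0.206, -0.979, 0.0], [0.0, 0.0, -1.0]]
contact_force: [0.3, 0.4, -2.5]
opening: 0.067
```

Still hanging at -2.5 N. I'll lower a few more millimetres in small steps.

Emit:
move_arm(
  deltas=[
    [50, [0, 0, -0.001], 0],
    [50, [0, 0, -0.002], 0],
    [50, [0, 0, -0.003], 0],
    [50, [0, 0, -0.003], 0],
  ],
)

```text
time_s: 28.2
tcp_pos: [0.431, 0.2834, 0.0512]
tcp_rot: [[0.979, 0.206, -0.0], [0.206, -0.979, -0.0], [-0.0, 0.0, -1.0]]
contact_force: [-0.1, 1.0, -1.5]
opening: 0.0669
```

Emit:
move_arm(
  deltas=[
    [50, [0, 0, -0.001], 0],
    [50, [0, 0, -0.001], 0],
    [100, [0, 0, -0.001], 0],
    [100, [0, 0, -0.001], 0],
    [100, [0, 0, -0.001], 0],
    [100, [0, 0, 0.01], 0],
    [100, [0, 0, 0.04], 0],
    [100, [0, 0, 0.09], 0],
  ],
)

```text
time_s: 29.2
tcp_pos: [0.4301, 0.283, 0.1416]
tcp_rot: [[0.979, 0.205, -0.003], [0.205, -0.979, -0.002], [-0.003, 0.001, -1.0]]
contact_force: [0.7, 0.6, 1.6]
opening: 0.0853
```

Emit:
move_arm(
  deltas=[
    [80, [0, 0, 0.05], 0],
    [55, [0.015, -0.03, 0.06], 0],
    [55, [0.04, -0.08, 0.06], 0],
    [55, [0.065, -0.13, 0.06], 0],
    [55, [0.09, -0.18, 0.06], 0],
    [55, [0.11, -0.23, 0.05], 0],
    [55, [0.13, -0.272, 0.02], 0],
    [55, [0.13, -0.272, 0.01], 0],
  ],
)

```text
time_s: 30.2
tcp_pos: [0.5617, 0.0086, 0.1502]
tcp_rot: [[0.98, 0.201, -0.001], [0.201, -0.98, -0.001], [-0.001, 0.001, -1.0]]
contact_force: [0.3, 0.5, 0.0]
opening: 0.0469
```

Emit:
move_arm(
  deltas=[
    [55, [0, 0, 0], 0],
    [55, [0, 0, -0.02], 0],
    [55, [0, 0, -0.05], 0],
    [55, [0, 0, -0.07], 0],
    [55, [0, 0, -0.074], 0],
    [55, [0, 0, -0.074], 0],
  ],
)

```text
time_s: 30.95
tcp_pos: [0.5616, 0.0124, 0.0784]
tcp_rot: [[0.978, 0.207, 0.002], [0.207, -0.978, -0.0], [0.001, 0.0, -1.0]]
contact_force: [0.5, -0.1, 0.6]
opening: 0.047
```

```bash
python3 - <<'E'
from h import *
s=grab("side")["image"]; o=r.get_obs()
a=cv2.resize(s[110:250,240:380],(400,400)); b=cv2.resize(s[220:415,260:450],(390,400))
cv2.imwrite("pics/g10.png",np.hstack([a,b])); print(o["tcp_pos"],o["contact_force"],o["opening"])
E
```

```text
[0.56189668 0.01211619 0.07866631] [ 0.49057061  0.02385436 -0.82789986] 0.04702547498924102
```

View pics/g10.png

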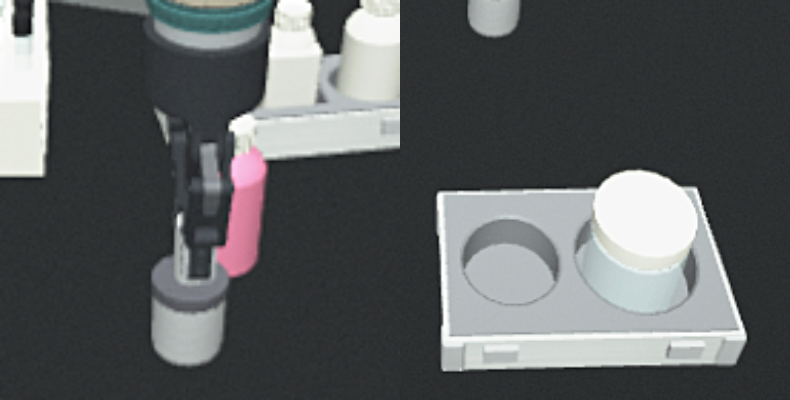

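The jar is seated upright, and the fingers straddle the ring's shank. I'll grip, lift and carry.

Emit:
move_arm(
  deltas=[
    [5, [0, 0, 0], 0],
    [5, [0, 0, 0], 0],
    [5, [0, 0, 0], 0],
    [5, [0, 0, 0], 0],
    [5, [0, 0, 0], 0],
    [5, [0, 0, 0.01], 0],
    [5, [0, 0, 0.05], 0],
    [5, [0, 0, 0.1], 0],
  ],
)

```text
time_s: 32.0
tcp_pos: [0.5597, 0.0114, 0.177]
tcp_rot: [[0.979, 0.205, -0.004], [0.205, -0.979, 0.0], [-0.004, -0.001, -1.0]]
contact_force: [1.7, -0.1, -3.4]
opening: 0.0226
```

Emit:
move_arm(
  deltas=[
    [5, [-0.003, 0.02, 0.005], 0],
    [5, [-0.01, 0.06, 0.005], 0],
    [5, [-0.017, 0.11, 0.005], 0],
    [5, [-0.025, 0.16, 0.005], 0],
    [5, [-0.033, 0.21, 0.005], 0],
    [5, [-0.04, 0.26, 0.005], 0],
    [5, [-0.045, 0.2895, 0.005], 0],
    [5, [-0.045, 0.2895, 0.005], 0],
  ],
)

```text
time_s: 33.0
tcp_pos: [0.5138, 0.3033, 0.1804]
tcp_rot: [[0.978, 0.209, -0.004], [0.209, -0.978, -0.001], [-0.004, -0.0, -1.0]]
contact_force: [0.7, -0.1, -3.3]
opening: 0.0223
```

Emit:
move_arm(
  deltas=[
    [5, [0, 0, -0.02], 0],
    [5, [0, 0, -0.04], 0],
    [5, [0, 0, -0.055], 0],
    [5, [0, 0, -0.058], 0],
    [5, [0, 0, -0.058], 0],
  ],
)

```text
time_s: 33.62
tcp_pos: [0.5163, 0.3008, 0.1243]
tcp_rot: [[0.979, 0.205, -0.0], [0.205, -0.979, -0.0], [-0.0, 0.0, -1.0]]
contact_force: [0.4, -0.4, -2.8]
opening: 0.0223
```

```bash
python3 - <<'E'
from h import *
s=grab("side")["image"]; o=r.get_obs()
cv2.imwrite("pics/g11.png",cv2.resize(s[220:415,260:450],(570,585))); print(o["tcp_pos"],o["contact_force"],o["opening"])
E
```

```text
[0.51658055 0.30097313 0.1248352 ] [ 0.00924835  0.1862628  -3.2542286 ] 0.02234264729784576
```

View pics/g11.png

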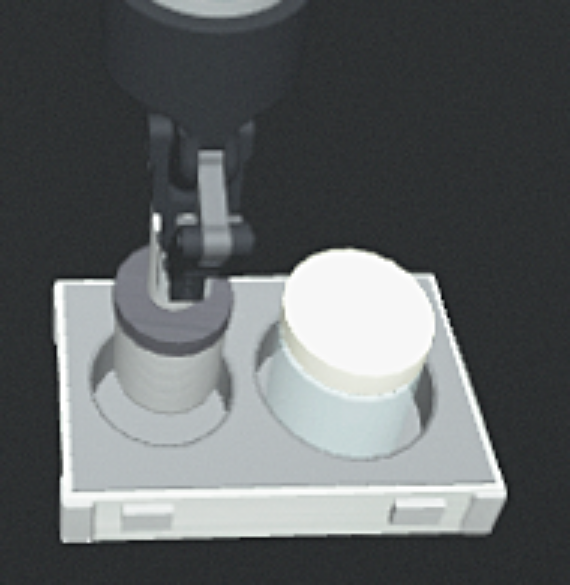

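The ring is over the smaller well, about 2-3 mm to the right. I'll nudge it and lower.

Emit:
move_arm(
  deltas=[
    [5, [0.002, 0, -0.008], 0],
    [5, [0.002, 0, -0.017], 0],
    [5, [0.002, 0, -0.025], 0],
    [5, [0.002, 0, -0.031], 0],
    [5, [0.002, 0, -0.035], 0],
    [5, [0.002, 0, -0.037], 0],
    [5, [0.002, 0, -0.037], 0],
  ],
)

```text
time_s: 34.55
tcp_pos: [0.5182, 0.301, 0.0873]
tcp_rot: [[0.979, 0.206, 0.0], [0.206, -0.979, -0.0], [0.0, 0.0, -1.0]]
contact_force: [0.3, -0.4, -3.7]
opening: 0.0231
```

Emit:
move_arm(
  deltas=[
    [5, [0, 0, -0.001], 0],
    [5, [0, 0, -0.002], 0],
    [5, [0, 0, -0.002], 0],
    [5, [0, 0, -0.002], 0],
  ],
)

```text
time_s: 35.05
tcp_pos: [0.5182, 0.301, 0.0854]
tcp_rot: [[0.979, 0.206, 0.0], [0.206, -0.979, -0.0], [0.0, 0.0, -1.0]]
contact_force: [-0.5, 0.3, -3.3]
opening: 0.0224
```

Emit:
move_arm(
  deltas=[
    [5, [0, 0, -0.001], 0],
    [5, [0, 0, -0.001], 0],
    [45, [0, 0, -0.001], 0],
    [45, [0, 0, -0.001], 0],
    [45, [0, 0, -0.001], 0],
    [45, [0, 0, 0.02], 0],
    [45, [0, 0, 0.07], 0],
    [45, [0, 0, 0.12], 0],
  ],
)

```text
time_s: 36.05
tcp_pos: [0.5179, 0.3009, 0.2063]
tcp_rot: [[0.979, 0.206, -0.001], [0.206, -0.979, -0.0], [-0.001, 0.0, -1.0]]
contact_force: [0.1, 0.3, 0.2]
opening: 0.0388
```

Emit:
move_arm(
  deltas=[
    [45, [-0.05, -0.05, 0.03], 0],
    [45, [-0.09, -0.09, 0.03], 0],
    [45, [-0.13, -0.13, 0.03], 0],
    [45, [-0.17, -0.17, 0.03], 0],
    [45, [-0.2, -0.21, 0.03], 0],
    [45, [-0.2, -0.25, 0.03], 0],
    [45, [-0.2, -0.27, 0.03], 0],
    [45, [-0.2, -0.27, 0.03], 0],
  ],
)

```text
time_s: 37.05
tcp_pos: [0.3181, 0.0301, 0.2356]
tcp_rot: [[0.979, 0.202, 0.001], [0.202, -0.979, -0.0], [0.001, 0.0, -1.0]]
contact_force: [0.2, 1.0, -0.2]
opening: 0.0387
```

```bash
python3 - <<'E'
from h import *
s=grab("side"); t=grab("top"); o=r.get_obs(); print(o["time_s"],o["tcp_pos"])
cv2.imwrite("pics/end.png",np.hstack([cv2.resize(s["image"],(400,300)),cv2.resize(t["image"],(400,300))]))
cv2.imwrite("pics/end2.png",np.vstack([cv2.resize(np.hstack([s["image"][230:400,270:440],t["image"][200:370,70:240]]),(600,300)),cv2.resize(np.hstack([s["image"][80:250,230:400],t["image"][190:360,370:540]]),(600,300))]))
E
```

```text
37.15 [0.31817523 0.03132764 0.235454  ]
```

View pics/end2.png

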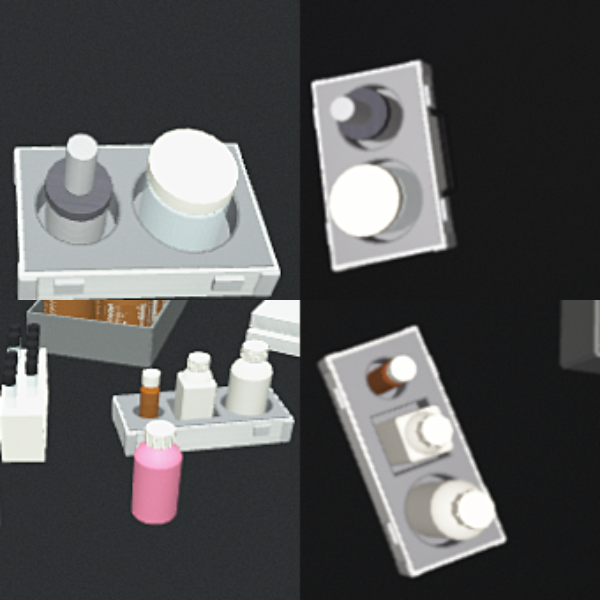

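All five pieces stand in their wells and the rack is unmoved. One last numeric check, then I'll hand in.

```bash
python3 - <<'E'
from h import *
f=grab("top"); a=np.radians(11.8); ux=np.array([np.cos(a),np.sin(a)]); uy=np.array([-ux[1],ux[0]]); O=np.array([.4308,.2836])+.039*ux
ok=True
for k,p,z,e in(("ring",(94.4,261.2),.116,.049),("jar",(107.4,313.3),.090,-.039)):
    P=onz(f,[p],z)[0]; d=P[:2]-O; x,y=d@ux,d@uy; print(k,round(x-e,4),round(y,4)); ok&=abs(x-e)<.011 and abs(y)<.011
# bystanders: compare first and present top picture
A=cv2.imread("pics/top0.png"); D=cv2.absdiff(A,f["image"]).max(2)
for n,(x0,y0,x1,y1) in dict(wash=(100,100,155,175),beaker=(262,105,310,165),rack=(352,105,475,175)).items(): print(n,(D[y0:y1,x0:x1]>50).mean().round(4))
if ok: print(r.finish_job())
E
```

```text
ring 0.0 -0.0029
jar -0.0003 -0.0035
wash 0.0
beaker 0.0
rack 0.0
the job is handed in; nothing more can be done
None
```

Both kits are made up, and I handed the job in at about 37 s of the 134 s allowed. The system gave no verdict on hand-in.

- **Water kit:** the round bottle, square bottle and vial stand in their wells, 1–4 mm from the well centres by the camera measurement.
- **Soil kit:** the jar and the coring ring (handle up) stand in their wells, about 3–4 mm from the well centres. The jar and vial were lowered in small steps and let go at or within about 1 mm of the well bottom. The wrist showed no impact on the jar, but for the vial it was not read at touchdown.
- **Bystanders:** the beaker, wash bottle and rack areas look the same in the first and last top views.

One reading did not match. While lowering the square bottle, the wrist showed 9 N of contact about 3.5 mm earlier than expected. In the next two-camera check its height fitted a seated bottle, with the same small offset as the vial. No check failed.

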